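# Complete the forcing tray from the guarded bulb crate

## Task

Complete the grey forcing tray with the purple bulb that lies under the wire mouse guard on the crate: first stand the two seed jars that weigh the guard down upright on the cork mat, then lay the guard on the mat too, and set the bulb gently, tip up, into the tray's empty pocket. Then fit the guard back on the crate and stand each jar back on it where it stood. Do not knock a jar over, and leave the white bulb and the two bulbs in the tray where they are.

Things in the scene. Friction and masses are not known exactly. Their poses are not given: they have to be found in the camera images.
- green_jar: Glass seed jar with a green lid, 52 mm diameter, 62 mm high to the gripping limit (69 mm with the top of the lid), 0.15 kg. Origin: centre of its underside, z up. At the start it stands on one end of the guard, about 58 mm from the guard's middle along the guard's y; which end differs.
- red_jar: Glass seed jar with a red lid, same size and weight as the green one. Origin: centre of its underside, z up. At the start it stands on the other end of the guard.
- guard: Loose steel mesh cover, 122 (x) x 182 (y) x 4 mm, 0.16 kg, bears like a plate. Origin: centre of the mesh underside, z up; on the crate 62 mm above the table. Middle: wooden bar handle along y, 14 mm thick, 46 mm long, axis 27 mm above origin; grasp closing along x. Four 4 mm wire legs at x 46, y 76 mm reach 12 mm below origin; they fit inside the crate with 4 mm play and carry it on the mat.
- purple_bulb: The dark purple bulb in the crate (not those in the tray): 40 mm wide, widest 22 mm above its base, 52 mm high with green tip, flat base, 0.05 kg, heavy low down. Origin: centre of the base, z to the tip. It starts upright on the crate's floor, about 29 mm from the middle along the crate's x, either side, seen through the guard. Grasp closing along the crate's y (50 mm free on both sides).
- white_bulb: Bulb of the same shape and size with pale cream-white skin, loose in the crate on the other side; it stays there. Origin: centre of its base.
- crate: Slatted wooden crate, fixed, 122 mm (its x) by 182 mm (its y), 62 mm high; walls 9 mm, inside 104 x 164 mm, floor 8 mm above the table. Origin: centre of its underside, z up. The guard's axes at the start are the crate's.
- tray: Grey fixed tray, 68 (x) x 190 (y) x 22 mm, with three round pockets in a row along y, 60 mm apart, 34 mm wide (40 at the mouth), 8 mm deep; turned any way round. Origin: centre of its underside, z up. Empty pocket: x 0, y +60 mm. A seated bulb stands with its base on the pocket floor, 14 mm above the table. Grasp there closing along the tray's x, which is free.
- tray_bulb_mid: Purple bulb already in the middle pocket, loose, same shape and size. Origin: centre of its base.
- tray_bulb_end: Purple bulb already in the end pocket at y = -60 mm of the tray, loose, same shape and size. Origin: centre of its base.
- mat: Cork mat, fixed, 150 (x) x 280 (y) x 4 mm: the side area. Origin: centre of its underside, z up. It has room for the guard, long side along the mat's y, at one end and the two jars, one behind the other along x, at the other end.

How it is judged:
On the way, in this order (a step that is already met when the one before it is completed fails the run):
1. both jars stand upright on the mat (x of green_jar in the frame of mat between -0.075 and 0.075 m and y of green_jar in the frame of mat between -0.14 and 0.14 m and height (world z) of each of green_jar, red_jar below 0.012 m and angle between each of green_jar, red_jar's own z axis and vertical below 0.15 rad and x of red_jar in the frame of mat between -0.075 and 0.075 m and y of red_jar in the frame of mat between -0.14 and 0.14 m), for 0.2 s.
2. the guard lies on the mat (its middle over the mat) (x of guard in the frame of mat between -0.075 and 0.075 m and y of guard in the frame of mat between -0.14 and 0.14 m and height (world z) of guard below 0.035 m and angle between guard's own z axis and vertical below 0.3 rad), for 0.2 s.
3. the purple bulb sits in the empty pocket, tip up, let go (x of purple_bulb in the frame of tray between -0.008 and 0.008 m and y of purple_bulb in the frame of tray between 0.052 and 0.068 m and z of purple_bulb in the frame of tray below 0.0175 m and angle between purple_bulb's own z axis and vertical below 0.35 rad and contact force between the fingers and purple_bulb below 0.1 N), for 0.2 s.
At the end, for the whole second after the job is handed in: Purple bulb seated tip up in the once-empty pocket (8 mm); guard seated level on the crate as at the start (8 mm); each jar upright on it within 15 mm of where it stood; white bulb within 20 mm, tray bulbs within 10 mm of where they were; all let go and at rest (all of step 3 and distance of guard from where it was at the start of the episode below 0.008 m and angle between guard's own z axis and vertical below 0.04 rad and angle between the y axis of guard and the y axis of crate, either way round below 0.12 rad and distance of each of green_jar, red_jar from where it was at the start of the episode below 0.015 m and angle between each of green_jar, red_jar's own z axis and vertical below 0.1 rad and distance of white_bulb from where it was at the start of the episode below 0.02 m and distance of each of tray_bulb_mid, tray_bulb_end from where it was at the start of the episode below 0.01 m and linear speed of each of purple_bulb, guard, green_jar, red_jar below 0.01 m/s); the robot touches nothing.
It fails at once if a jar is knocked over (angle between any of green_jar, red_jar's own z axis and vertical above 0.7 rad).
It fails at once if a bulb in the tray is knocked out of its pocket (distance of any of tray_bulb_mid, tray_bulb_end from where it was at the start of the episode above 0.02 m).
It fails at once if the white bulb is knocked over (angle between white_bulb's own z axis and vertical above 1 rad).
It fails at once if the purple bulb is pressed or dropped hard on the tray (over 20 N) (contact force between purple_bulb and tray above 20 N).
It also fails if it takes over 147 s, if anything falls off the work surface, if the arm or the gripper's body presses on something with over 40 N, if the wrist force passes 120 N, or if a joint passes its speed limit or range.

## Robot

A 6-joint arm with a two-finger parallel gripper is mounted at the origin on the work surface; the furniture and walls round the work are solid. World frame = base frame: x ahead of the robot, y to its left, z up, the work surface at z = 0. Lengths are in m, angles in rad, forces in N, time in s.
With the tool pointing down it reaches from about 0.25 to 0.775 m from the base axis. Payload 4 kg.
Tool frame: the origin (TCP) lies at the centre of the arm's flange, where the gripper is bolted on; the fingertips stand 199 mm ahead of it and the grasp point (between the pads) lies 180 mm ahead of it (robot.tcp_to_tips is the distance from the TCP to the fingertips, in m); z points along the fingers, y is the line along which they close (so a half turn about z gives the same grasp; the last joint's range is limited). The gripper opens to 94 mm and grips with 3 to 60 N. Pads are 16 mm wide; open, the fingers measure 119 mm over their backs; the gripper's body (75 mm by 177 mm) begins 78 mm behind the grasp point.
Start: joints at [-1.208, 0.087, 1.371, -0, 1.684, -0.103], TCP at [0.247, -0.491, 0.405] pointing down, gripper open.
Joint ranges: [-3.1, 3.1], [-0.76, 2.03], [0.27, 2.55], [-1.08, 4.22], [0.17, 2.65], [-2.57, 2.57]. Speed limits (rad/s): [2.79, 2.79, 3.14, 3.14, 3.14, 3.14].

## Interface

Orientations are given as [roll, pitch, yaw] about the fixed x, y, z axes, in that order (R = Rz(yaw) Ry(pitch) Rx(roll)).
In Python, from bench import telemetry, snapshot, ticket, robot gives the robot as it stands.
- The arm moves only by the tool apply_moves, never from a script. Its argument "moves" is a list that holds one entry, the list of rows, each a list of 5 numbers: the shift along the tool's x, y, z in units of 50 mm (1.0 is 50 mm), then the turn about the tool's z in units of 10 degrees (1.0 is 10 degrees), then the closure, from 0 (fully open) to 1 (shut). A call has 1 to 10 rows; each row is the pose to reach, as a shift and turn from the pose commanded when the call began, along the tool's axes at that moment; what a row does not reach only later rows make up. A row lasts 1/8 s, in which the tool goes at most 62.5 mm and 10.7 degrees, less where a joint would pass 70% of its speed; a pose out of reach is approached as far as the arm can. A call with a gripper value outside its range is refused whole. The fingers move at their own pace and stop on an object; the grip force is fixed at half the most. Time passes only in rows, so rows that repeat a pose let the fingers close. It gives the time, the measured TCP pose, the force, the opening and the grip force at its end, in the units of the state.
- telemetry.get_obs(): the state, without advancing time (a new reading comes with each control period).
- snapshot(name): name is "side" or "top"; returns a dict with "image" (384x512x3 uint8, red, green, blue), "fovy" (degrees; the focal length in pixels is half the picture's height over the tangent of half this angle, whatever the lens; pixels are square), "cx", "cy" (the principal point, pixels), "R" (3x3) and "t" (3): a world point X has camera coordinates R X + t. Camera axes: x right, y down, z forward; pixel columns grow to the right and rows downward; lengths in m; the calibration is good to about 2 mm. A picture is of the moment at which its call begins. There is no depth.
- ticket.close_job(): hands the job in; it is judged then, once.
The state is a dict: "time": time; "joint_positions": joint angles; "qvel": joint speeds; "joint_torque": joint torques, N m; "tool_pos": TCP position; "ee_rot": TCP orientation; "wrist_force": force on the tool from outside, world axes, zero at the start; "wrist_torque": the same for the moment, N m; "width": finger opening in m; "finger_force": force on a finger pad.
Only numpy, scipy, OpenCV 4.12 (cv2) and the standard library are available. Lean on these libraries where they do the work, as an engineer would, in place of code of your own. Each camera call takes 0.05 s, during which the arm holds its last target. There are 200 camera calls.

## Working session

There is one attempt and no reset: what is moved stays moved. The work goes in short steps, Python scripts to look and compute and a tool call to move; the robot and the scene stay as the last step left them, time stands still between calls to the robot, and variables do not carry over. Pictures are saved under pics/ and viewed, at most 14 in all, crops included, and the job is handed in when it is done.

Besides the shell and the picture viewer there is one more tool, called after "Emit:" as name([rows], argument=value, ...), one row to a line, values as JSON. apply_moves: Moves the arm, as the interface text tells. Its arguments: {"type":"object","properties":{"moves":{"type":"array","items":{"type":"array","items":{"type":"array","items":{"type":"number"}}}}},"required":["moves"]}

```bash
ls; mkdir -p pics; python3 - <<'E'
from bench import telemetry, snapshot, ticket, robot
import cv2,numpy as np
o=telemetry.get_obs(); print(o['time'],o['tool_pos'],o['ee_rot'],o['width'])
for n in('side','top'):
    s=snapshot(n); cv2.imwrite(f'pics/{n}0.png',cv2.resize(s['image'][:,:,::-1],(800,600),interpolation=cv2.INTER_CUBIC))
    print(n,s['fovy'],s['cx'],s['cy'],s['R'],s['t'])
E
```

```text
pics
0.0 [ 0.24697204 -0.49131409  0.40347225] [-3.13931491e+00 -2.36429673e-04  4.65721554e-01] 0.09406522796916023
side 50.96689165472259 259.49246785823215 186.37850580439218 [[-0.84372979 -0.53676716  0.00102745]
 [-0.22190062  0.3470554  -0.91121494]
 [ 0.48875368 -0.76904718 -0.41192994]] [0.33531838 0.16943305 1.09321657]
top 55.3229104714295 254.53149833151954 193.78836932688927 [[-0.03027573 -0.9994875   0.0103978 ]
 [-0.9978134   0.0296103  -0.05909014]
 [ 0.05875197 -0.01216406 -0.9981985 ]] [0.00161514 0.39706674 0.93941815]
```

View pics/top0.png

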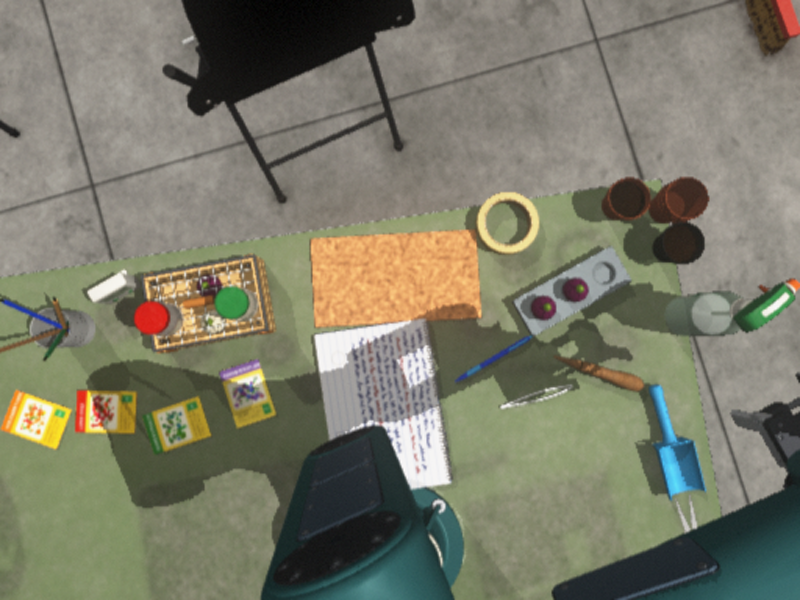

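View pics/side0.png

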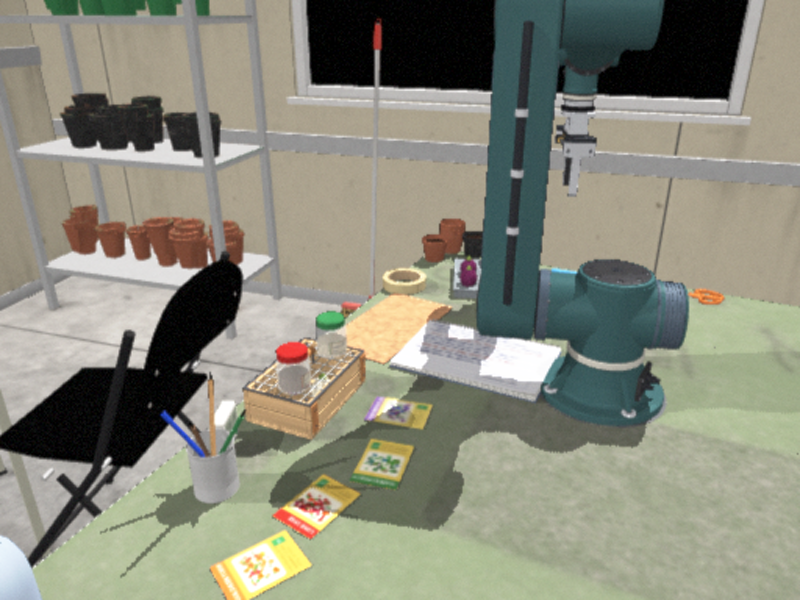

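Top view (800x600): crate at about (208,303), with red jar lid (152,318) and green lid (232,303). The purple bulb is at (208,285) and the white one at (215,322). The mat runs (312,238)-(480,318), and the tray's empty pocket is at (605,272). Enlarging for measurement.

```bash
cat > h.py <<'E'
import numpy as np,cv2
from bench import telemetry, snapshot, robot
def ray(s,u,v,z):
    f=s['image'].shape[0]/2/np.tan(np.radians(s['fovy'])/2); R=np.array(s['R']);t=np.array(s['t'])
    d=R.T@np.array([(u-s['cx'])/f,(v-s['cy'])/f,1]); c=-R.T@t
    return c+d*(z-c[2])/d[2]
def proj(s,X):
    f=s['image'].shape[0]/2/np.tan(np.radians(s['fovy'])/2)
    c=np.array(s['R'])@np.array(X)+s['t']; return s['cx']+f*c[0]/c[2], s['cy']+f*c[1]/c[2]
def crop(s,u0,v0,w,h,k,name):
    cv2.imwrite(name,cv2.resize(s['image'][v0:v0+h,u0:u0+w,::-1],None,fx=k,fy=k,interpolation=cv2.INTER_CUBIC))
E
python3 - <<'E'
from h import *
s=snapshot('top')
crop(s,80,155,100,75,8,'pics/c1.png'); crop(s,195,140,215,80,3.7,'pics/c2.png')
E
```

```text
(no output)
```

View pics/c1.png

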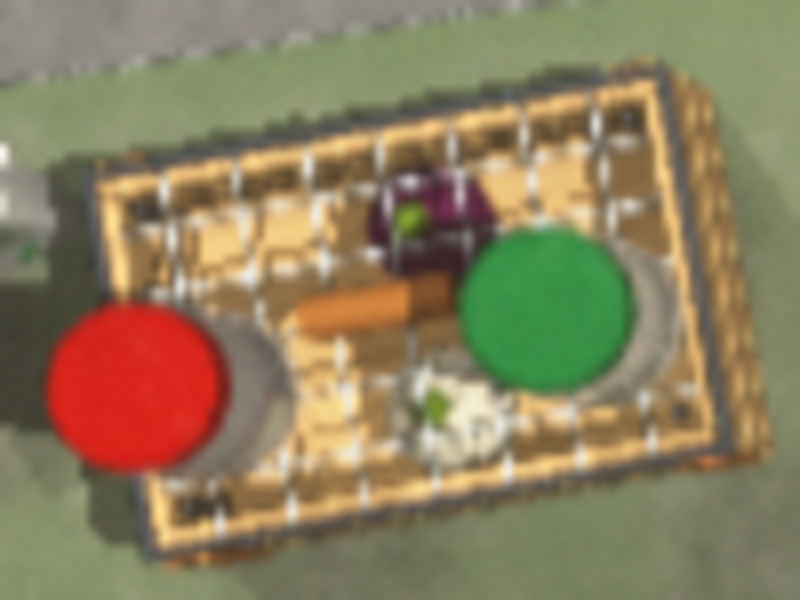

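View pics/c2.png

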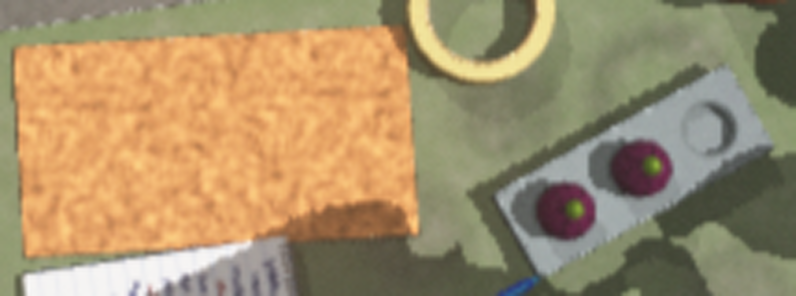

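The crate crop shows guard corners (97,172), (660,68), (728,455), (150,555) and lids at (138,387) red and (547,310) green. The handle runs (295,315)-(450,295). The second crop shows mat corners (14,46), (405,28), (418,235), (25,257). The tray's empty pocket is at (710,129), with bulb tips at (653,166) and (575,209).

```bash
python3 - <<'E'
from h import *
s=snapshot('top'); np.set_printoptions(precision=4,suppress=True)
A=lambda U,V,z:ray(s,80+(U+.5)/8-.5,155+(V+.5)/8-.5,z)
B=lambda U,V,z:ray(s,195+(U+.5)/3.7-.5,140+(V+.5)/3.7-.5,z)
def rect(c,n):
    c=np.array(c)[:,:2]; m=c.mean(0); a=(c[0]+c[3]-c[1]-c[2])/2; b=(c[0]+c[1]-c[2]-c[3])/2
    print(n,m,'long',np.hypot(*a),'short',np.hypot(*b),'yawlong',np.degrees(np.arctan2(a[1],a[0])),'short',np.degrees(np.arctan2(b[1],b[0])))
    return m
g=rect([A(*p,.066) for p in[(97,172),(660,68),(728,455),(150,555)]],'guard')
rect([B(*p,.004) for p in[(14,46),(405,28),(418,235),(25,257)]],'mat')
t=rect([B(*p,.022) for p in[(497,192),(725,66),(774,145),(545,275)]],'tray')
r=A(138,387,.135);gr=A(547,310,.135);print('red',r,'green',gr,np.hypot(*(r-gr)[:2]),(r+gr)/2)
d=(r-gr);print('yaw jars',np.degrees(np.arctan2(d[1],d[0])))
print('handle mid',A(373,306,.096))
print('purple tip',A(412,218,.060),'white',A(437,407,.060))
print('pocket rim',B(710,129,.022),'mid',B(653,166,.066),'end',B(575,209,.066))
print('lid diam',np.hypot(*(A(47,387,.135)-A(230,387,.135))[:2]))
o=telemetry.get_obs();print(o['time'],o['tool_pos'],o['ee_rot'])
E
```

```text
guard [0.4034 0.2923] long 0.17555916099216162 short 0.11942199413224791 yawlong 98.52627321427221 short 8.26125798987994
mat [ 0.4397 -0.0076] long 0.2784248669138305 short 0.14912201461100522 yawlong 91.25726666899433 short 1.5561790902658903
tray [ 0.4095 -0.2994] long 0.18471402153512428 short 0.06549651350785037 yawlong 117.3084328672401 short 28.43237178331857
red [0.3796 0.346  0.135 ] green [0.3979 0.2312 0.135 ] 0.11617000269167946 [0.3887 0.2886 0.135 ]
yaw jars 99.04584357972455
handle mid [0.4033 0.2932 0.096 ]
purple tip [0.4326 0.2931 0.06  ] white [0.3743 0.2861 0.06  ]
pocket rim [ 0.4362 -0.3529  0.022 ] mid [ 0.4081 -0.297   0.066 ] end [ 0.3811 -0.2437  0.066 ]
lid diam 0.05115337621024093
0.2 [ 0.247  -0.4913  0.404 ] [-3.1402 -0.0001  0.4658]
```

```bash
python3 - <<'E'
from h import *
t=snapshot('top');s=snapshot('side'); k=1.5625
A=lambda U,V,z:ray(t,80+(U+.5)/8-.5,155+(V+.5)/8-.5,z)
print('bases',A(215,392,.066),A(600,318,.066))
for n,X in dict(red=(.3796,.346,.135),green=(.3979,.2312,.135),handle=(.4033,.2932,.091),g=(.4034,.2923,.066)).items():
    p=np.array(proj(s,X));print(n,p,(p-np.array([150,190]))*6)
crop(s,150,190,100,95,6,'pics/s1.png')
E
```

```text
bases [0.38061386 0.35143449 0.066     ] [0.39970051 0.23435004 0.066     ]
red [187.7077597  221.00585624] [226.24655821 186.03513746]
green [211.97356746 201.03725653] [371.84140476  66.22353917]
handle [195.87518626 225.10956101] [275.25111756 210.65736607]
g [196.69621724 233.4054246 ] [280.17730342 260.43254758]
```

View pics/s1.png

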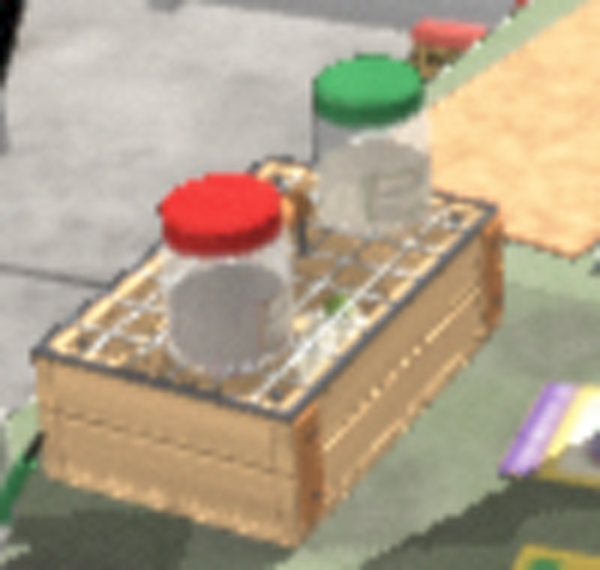

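```bash
cat >> h.py <<'E'
from scipy.spatial.transform import Rotation as Ro
def go(x,y,z,yaw_deg):
    "units to the target grasp point (z of the grasp point, +0.180 = TCP)"
    o=telemetry.get_obs(); R=Ro.from_euler('xyz',o['ee_rot']).as_matrix()
    d=R.T@(np.array([x,y,z+.18])-o['tool_pos'])/.05
    t=-(yaw_deg-np.degrees(np.arctan2(R[1,0],R[0,0])))/10
    print(np.round(d,2),'turn',round((t+18)%36-18,2),'t',round(o['time'],2),o['tool_pos'].round(4),'w',round(o['width'],4))
E
python3 -c "
from h import *
go(.398,.232,.22,98.7)"
```

```text
[  9.2  -11.57   0.09] turn -7.2 t 0.3 [ 0.247  -0.4914  0.4043] w 0.0937
```

Emit:
apply_moves([
  [[0.92,-1.16,0,-0.8,0],[1.84,-2.31,0,-1.6,0],[2.76,-3.47,0,-2.4,0],[3.68,-4.63,0,-3.2,0],[4.6,-5.79,0,-4,0],[5.52,-6.94,0,-4.8,0],[6.44,-8.1,0,-5.6,0],[7.36,-9.26,0,-6.4,0],[8.28,-10.41,0,-7.2,0],[9.2,-11.57,0,-7.2,0]],
])

```text
time: 1.55
tool_pos: [0.3745, 0.1225, 0.4051]
ee_rot: [3.14, 0.0, 1.724]
wrist_force: [0.8, -1.1, 0.0]
width: 0.094
finger_force: 0.0
```

```bash
python3 -c "
from h import *
go(.398,.232,.17,98.7)"
```

```text
[2.09 0.8  1.1 ] turn 0.01 t 1.55 [0.3745 0.1225 0.4051] w 0.094
```

Emit:
apply_moves([
  [[0.7,0.27,0.3,0,0],[1.4,0.54,0.6,0,0],[2.09,0.8,1.1,0,0],[2.09,0.8,1.1,0,0],[2.09,0.8,1.1,0,0]],
])

```text
time: 2.17
tool_pos: [0.3986, 0.2294, 0.35]
ee_rot: [3.141, 0.001, 1.723]
wrist_force: [-0.6, 0.2, -0.5]
width: 0.0938
finger_force: 0.0
```

```bash
python3 -c "
from h import *
go(.398,.232,.11,98.7)
s=snapshot('top');crop(s,100,150,100,75,8,'pics/c3.png')"
```

```text
[ 0.05 -0.    1.2 ] turn -0.0 t 2.17 [0.3986 0.2294 0.35  ] w 0.0938
```

View pics/c3.png

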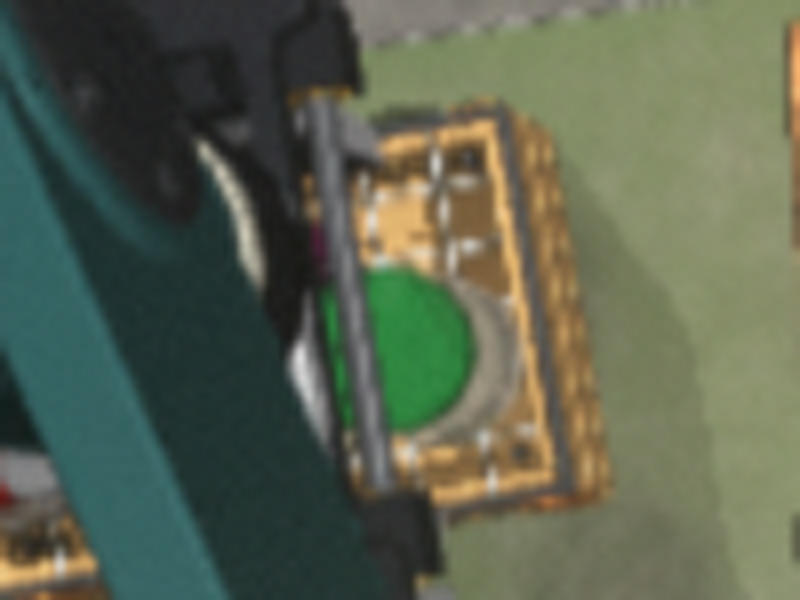

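The gripper straddles the green lid, centred near (388,345), with its fingers along the guard's x. Descending.

Emit:
apply_moves([
  [[0.04,0,0.4,0,0],[0.04,0,0.8,0,0],[0.04,0,1.1,0,0],[0.04,0,1.22,0,0],[0.04,0,1.22,0,0.3],[0.04,0,1.22,0,0.5],[0.04,0,1.22,0,0.6],[0.04,0,1.22,0,0.7],[0.04,0,1.22,0,0.7],[0.04,0,1.22,0,0.7]],
])

```text
time: 3.48
tool_pos: [0.3983, 0.2318, 0.2889]
ee_rot: [3.141, -0.0, 1.723]
wrist_force: [-1.7, -0.2, 0.6]
width: 0.0508
finger_force: 30.0
```

```bash
python3 -c "
from h import *
go(.395,-.11,.2,98.7)
print(telemetry.get_obs()['finger_force'])"
```

```text
[-6.75 -1.1  -1.82] turn -0.0 t 3.48 [0.3983 0.2318 0.2889] w 0.0508
30.000172850559466
```

Emit:
apply_moves([
  [[0,0,-0.2,0,0.7],[0,0,-0.6,0,0.7],[0,0,-1.0,0,0.7],[-0.3,-0.05,-1.3,0,0.7],[-0.9,-0.15,-1.4,0,0.7],[-1.6,-0.24,-1.4,0,0.7],[-2.3,-0.35,-1.4,0,0.7],[-3.1,-0.46,-1.4,0,0.7],[-3.9,-0.58,-1.4,0,0.7],[-4.7,-0.7,-1.4,0,0.7]],
])

```text
time: 4.72
tool_pos: [0.3985, -0.0078, 0.3589]
ee_rot: [3.142, 0.001, 1.722]
wrist_force: [0.2, -0.1, -0.9]
width: 0.0509
finger_force: 30.0
```

```bash
python3 -c "
from h import *
go(.399,-.11,.0475,98.7)"
```

```text
[-2.02 -0.3   2.63] turn -0.0 t 4.72 [ 0.3985 -0.0078  0.3589] w 0.0509
```

Emit:
apply_moves([
  [[-0.6,-0.1,0.3,0,0.7],[-1.2,-0.2,0.8,0,0.7],[-1.7,-0.27,1.4,0,0.7],[-2.0,-0.3,1.9,0,0.7],[-2.02,-0.3,2.3,0,0.7],[-2.02,-0.3,2.5,0,0.7],[-2.02,-0.3,2.6,0,0.7],[-2.02,-0.3,2.62,0,0.7],[-2.02,-0.3,2.62,0,0.7]],
])

```text
time: 5.85
tool_pos: [0.3997, -0.1081, 0.2289]
ee_rot: [3.142, 0.001, 1.723]
wrist_force: [-3.7, 0.3, 5.9]
width: 0.0507
finger_force: 30.0
```

```bash
python3 -c "
from h import *
go(.399,-.11,.0475,98.7)"
```

```text
[-0.04 -0.02  0.03] turn 0.0 t 5.85 [ 0.3997 -0.1081  0.2289] w 0.0507
```

Emit:
apply_moves([
  [[0,0,0,0,0.4],[0,0,0,0,0.2],[0,0,0,0,0.2],[0,0,-0.3,0,0.2],[0,0,-1.0,0,0.2],[0,0,-2,0,0.1],[0,0,-2.9,0,0],[1,0,-2.9,0,0],[2,0,-2.9,0,0],[3,0,-2.9,0,0]],
])

```text
time: 7.1
tool_pos: [0.3765, 0.0415, 0.3741]
ee_rot: [3.139, 0.0, 1.721]
wrist_force: [0.1, -0.0, -0.2]
width: 0.0938
finger_force: 0.0
```

```bash
python3 -c "
from h import *
go(.380,.347,.19,98.7)"
```

```text
[6.03 0.99 0.08] turn -0.01 t 7.1 [0.3765 0.0415 0.3741] w 0.0938
```

Emit:
apply_moves([
  [[1,0.15,0,0,0],[2,0.3,0,0,0],[3,0.5,0,0,0],[4,0.65,0,0,0],[5,0.8,0,0,0],[5.7,0.95,0,0,0],[6.03,0.99,0.08,0,0],[6.03,0.99,0.08,0,0],[6.03,0.99,0.08,0,0]],
])

```text
time: 8.22
tool_pos: [0.3805, 0.3448, 0.3688]
ee_rot: [3.142, 0.001, 1.721]
wrist_force: [-0.9, -0.2, 0.6]
width: 0.0938
finger_force: 0.0
```

```bash
python3 -c "
from h import *
go(.380,.347,.109,98.7)"
```

```text
[ 0.05 -0.    1.6 ] turn -0.01 t 8.22 [0.3805 0.3448 0.3688] w 0.0938
```

Emit:
apply_moves([
  [[0.03,0,0.5,0,0],[0.03,0,1.0,0,0],[0.03,0,1.4,0,0],[0.03,0,1.6,0,0],[0.03,0,1.6,0,0.3],[0.03,0,1.6,0,0.5],[0.03,0,1.6,0,0.6],[0.03,0,1.6,0,0.7],[0.03,0,1.6,0,0.7],[0.03,0,1.6,0,0.7]],
])

```text
time: 9.48
tool_pos: [0.3801, 0.3474, 0.2891]
ee_rot: [3.141, -0.0, 1.723]
wrist_force: [0.0, -1.2, 2.0]
width: 0.0508
finger_force: 30.0
```

```bash
python3 -c "
from h import *
go(.485,-.11,.109,98.7)"
```

```text
[-9.36  0.69 -0.  ] turn -0.0 t 9.47 [0.3801 0.3474 0.2891] w 0.0508
```

Emit:
apply_moves([
  [[0,0,-0.2,0,0.7],[0,0,-0.6,0,0.7],[0,0,-1.0,0,0.7],[-0.3,0,-1.3,0,0.7],[-0.9,0.05,-1.4,0,0.7],[-1.7,0.1,-1.4,0,0.7],[-2.6,0.2,-1.4,0,0.7],[-3.5,0.25,-1.4,0,0.7],[-4.4,0.3,-1.4,0,0.7],[-5.3,0.4,-1.4,0,0.7]],
])

```text
time: 10.72
tool_pos: [0.4395, 0.0862, 0.3588]
ee_rot: [-3.142, 0.001, 1.722]
wrist_force: [0.1, 0.4, -3.3]
width: 0.0506
finger_force: 30.0
```

```bash
python3 -c "
from h import *
go(.485,-.11,.048,98.7)"
```

```text
[-4.01  0.31  2.62] turn -0.0 t 10.72 [0.4395 0.0862 0.3588] w 0.0506
```

Emit:
apply_moves([
  [[-0.9,0.1,0,0,0.7],[-1.8,0.15,0,0,0.7],[-2.6,0.2,0.2,0,0.7],[-3.3,0.25,0.7,0,0.7],[-3.8,0.3,1.3,0,0.7],[-4.0,0.31,1.9,0,0.7],[-4.0,0.31,2.3,0,0.7],[-4.0,0.31,2.5,0,0.7],[-4.0,0.31,2.6,0,0.7],[-4.0,0.31,2.61,0,0.7]],
])

```text
time: 11.98
tool_pos: [0.4857, -0.1071, 0.2292]
ee_rot: [3.14, 0.001, 1.723]
wrist_force: [0.1, -0.5, -1.3]
width: 0.0509
finger_force: 30.0
```

```bash
python3 -c "
from h import *
go(.485,-.11,.048,98.7)
s=snapshot('side');crop(s,200,150,100,75,8,'pics/s2.png')"
```

```text
[-0.05 -0.02  0.02] turn 0.0 t 11.97 [ 0.4857 -0.1071  0.2292] w 0.0509
```

View pics/s2.png

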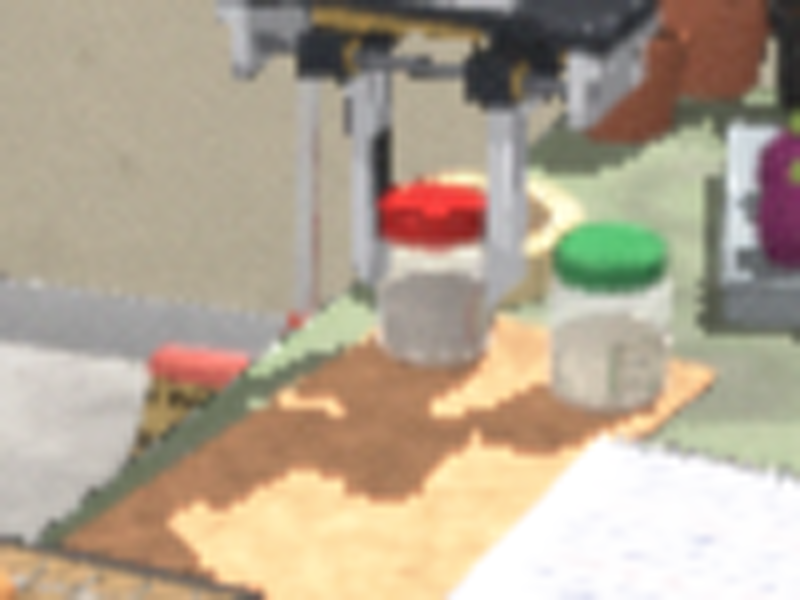

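Green stands on the mat at (610,320). Red is held just above the mat at (433,280), and there is free space between the two jars.

Emit:
apply_moves([
  [[0,0,0.03,0,0.7],[0,0,0.03,0,0.5],[0,0,0.03,0,0.3],[0,0,0.03,0,0.2],[0,0,0.03,0,0.2],[0,0,-0.5,0,0.2],[0,0,-1.3,0,0.2],[0,0,-2.2,0,0.2],[1,-0.1,-2.3,0,0.1],[2,-0.2,-2.3,0,0]],
])

```text
time: 13.28
tool_pos: [0.4604, -0.0091, 0.3443]
ee_rot: [3.139, 0.001, 1.72]
wrist_force: [-0.1, 0.5, -0.3]
width: 0.0911
finger_force: 0.0
```

```bash
python3 -c "
from h import *
go(.4034,.2925,.15,98.7)"
```

```text
[ 6.13 -0.23  0.28] turn -0.01 t 13.28 [ 0.4604 -0.0091  0.3443] w 0.0911
```

Emit:
apply_moves([
  [[1,-0.04,0,0,0],[2,-0.08,0,0,0],[3,-0.1,0,0,0],[4,-0.15,0,0,0],[5,-0.2,0,0,0],[5.8,-0.23,0,0,0],[6.13,-0.23,0.28,0,0],[6.13,-0.23,0.28,0,0.4],[6.13,-0.23,0.28,0,0.4]],
])

```text
time: 14.4
tool_pos: [0.4031, 0.2905, 0.3286]
ee_rot: [-3.141, 0.001, 1.721]
wrist_force: [-0.2, -0.5, -1.1]
width: 0.0776
finger_force: 0.0
```

```bash
python3 -c "
from h import *
go(.4034,.2925,.092,98.6)
s=snapshot('top');crop(s,80,140,100,75,8,'pics/c4.png')
s=snapshot('side');crop(s,140,180,100,75,8,'pics/s4.png')"
```

```text
[0.04 0.01 1.13] turn 0.0 t 14.4 [0.4031 0.2905 0.3286] w 0.0776
```

View pics/s4.png

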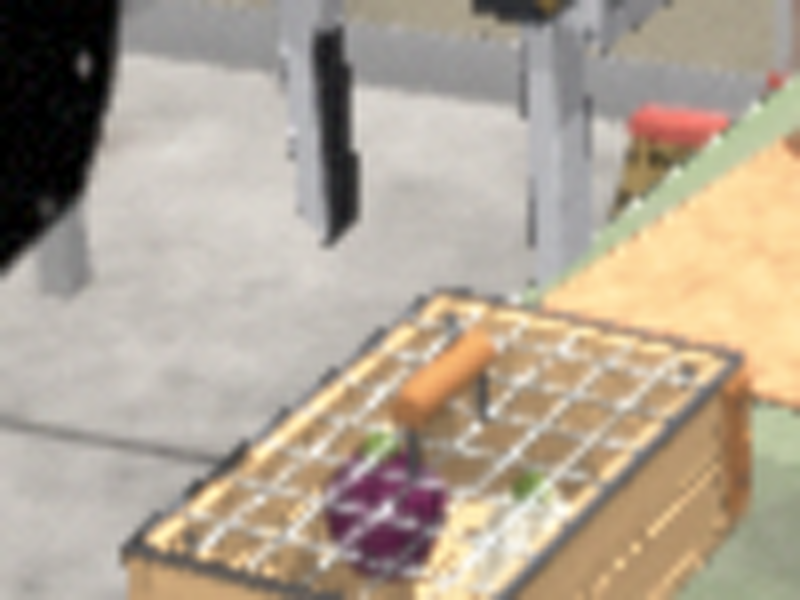

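The bare guard's handle is at (443,377), centred between the open fingers. The purple bulb under the mesh is at (385,510) and the white one at (520,510).

Emit:
apply_moves([
  [[0.03,0.01,0.4,0,0.4],[0.03,0.01,0.8,0,0.4],[0.03,0.01,1.05,0,0.4],[0.03,0.01,1.12,0,0.4],[0.03,0.01,1.12,0,0.6],[0.03,0.01,1.12,0,0.8],[0.03,0.01,1.12,0,1],[0.03,0.01,1.12,0,1],[0.03,0.01,1.12,0,1],[0.03,0.01,1.12,0,1]],
])

```text
time: 15.75
tool_pos: [0.4031, 0.2932, 0.2734]
ee_rot: [3.141, -0.0, 1.723]
wrist_force: [0.1, 1.1, 0.9]
width: 0.0133
finger_force: 30.0
```

```bash
python3 -c "
from h import *
go(.438,.04,.15,98.6);o=telemetry.get_obs();print(o['wrist_force'],o['wrist_torque'])"
```

```text
[-5.11 -0.08 -1.13] turn 0.01 t 15.75 [0.4031 0.2932 0.2734] w 0.0133
[0.10220613 1.12119749 0.85036501] [ 0.01496313 -0.16966609  0.00263275]
```

Emit:
apply_moves([
  [[0,0,-0.1,0,1],[0,0,-0.4,0,1],[0,0,-0.8,0,1],[0,0,-1.3,0,1],[-0.6,0,-1.4,0,1],[-1.3,0,-1.4,0,1],[-2.1,-0.03,-1.4,0,1],[-2.9,-0.05,-1.4,0,1],[-3.7,-0.06,-1.4,0,1],[-4.4,-0.08,-1.4,0,1]],
])

```text
time: 17.0
tool_pos: [0.4324, 0.0737, 0.3443]
ee_rot: [3.14, 0.0, 1.722]
wrist_force: [0.7, -0.2, -2.4]
width: 0.013
finger_force: 30.0
```

```bash
python3 -c "
from h import *
go(.438,.037,.0485,98.6)
s=snapshot('side');crop(s,160,140,130,97,6,'pics/s5.png')"
```

```text
[-0.74 -0.    2.32] turn 0.01 t 17.0 [0.4324 0.0737 0.3443] w 0.013
```

View pics/s5.png

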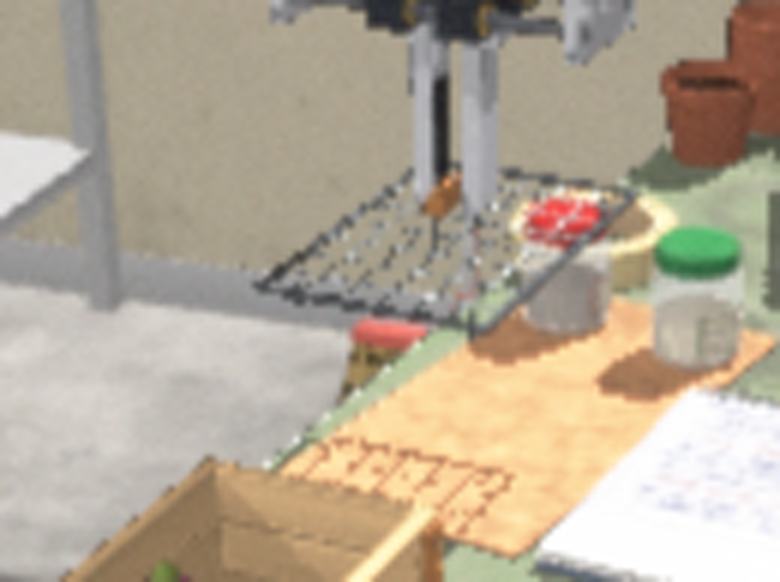

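The guard hangs level from the handle at (440,195), with both jars standing beyond it. Lowering onto the mat.

Emit:
apply_moves([
  [[-0.3,0,0.3,0,1],[-0.6,0,0.8,0,1],[-0.7,0,1.3,0,1],[-0.7,0,1.7,0,1],[-0.7,0,2.0,0,1],[-0.7,0,2.2,0,1],[-0.7,0,2.3,0,1],[-0.7,0,2.32,0,1],[-0.7,0,2.32,0,1]],
])

```text
time: 18.18
tool_pos: [0.4375, 0.0406, 0.2288]
ee_rot: [-3.141, -0.0, 1.723]
wrist_force: [-5.3, 0.2, 6.5]
width: 0.013
finger_force: 30.0
```

```bash
python3 -c "
from h import *
go(.438,.037,.0475,98.6)"
```

```text
[-0.07 -0.    0.03] turn 0.01 t 18.18 [0.4375 0.0406 0.2288] w 0.013
```

Emit:
apply_moves([
  [[0,0,0,0,0.8],[0,0,0,0,0.5],[0,0,0,0,0.4],[0,0,0,0,0.4],[0,0,-0.6,0,0.3],[0,0,-1.4,-1,0.2],[0,0,-2.2,-2,0],[0,0,-2.4,-3,0],[0,0,-2.4,-4,0],[0,0,-2.4,-5,0]],
])

```text
time: 19.42
tool_pos: [0.4377, 0.0404, 0.3474]
ee_rot: [3.141, 0.001, 2.601]
wrist_force: [0.1, -0.4, -0.5]
width: 0.094
finger_force: 0.0
```

```bash
python3 -c "
from h import *
go(.432,.2945,.15,188.6)
s=snapshot('top');crop(s,80,155,160,75,5,'pics/c5.png')"
```

```text
[2.71 4.3  0.35] turn -3.96 t 19.43 [0.4377 0.0404 0.3474] w 0.094
```

View pics/c5.png

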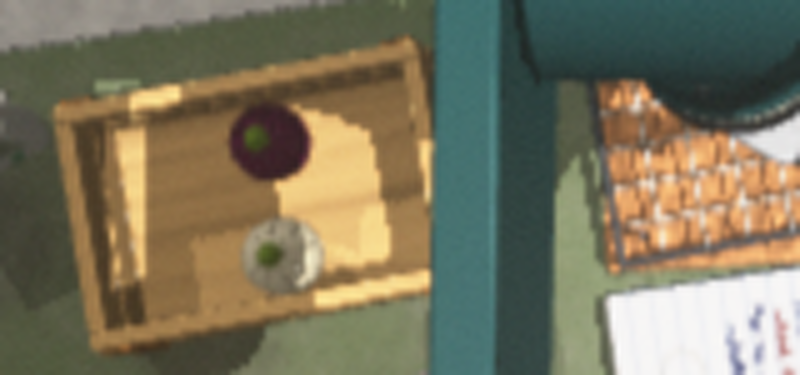

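The crate is open: purple bulb outline centre at (270,141) with its tip at (257,136), white bulb at (283,255).

```bash
python3 -c "
from h import *
s=snapshot('top')
A=lambda U,V,z:ray(s,80+(U+.5)/5-.5,155+(V+.5)/5-.5,z)
print(A(257,136,.058),A(270,141,.031))
d=A(229,141,.03)-A(311,141,.03);print(np.hypot(*d[:2]))
go(.432,.2935,.15,188.6)"
```

```text
[0.43285459 0.29391654 0.058     ] [0.43285658 0.29611368 0.031     ]
0.0415549434934871
[2.73 4.26 0.34] turn -3.99 t 19.52 [0.4377 0.0404 0.3471] w 0.0937
```

Emit:
apply_moves([
  [[0.5,0.8,0,-1,0],[1,1.6,0,-2,0],[1.5,2.35,0,-3,0],[2,3.1,0,-4,0],[2.5,3.9,0,-4,0],[2.73,4.29,0.3,-4,0],[2.73,4.29,0.3,-4,0],[2.73,4.29,0.3,-4,0]],
])

```text
time: 20.52
tool_pos: [0.4326, 0.2941, 0.3322]
ee_rot: [-3.141, -0.0, -2.992]
wrist_force: [-0.4, -0.1, 0.1]
width: 0.094
finger_force: 0.0
```

```bash
python3 -c "
from h import *
go(.4328,.295,.039,188.6)"
```

```text
[-0.01  0.02  2.26] turn -0.0 t 20.52 [0.4326 0.2941 0.3322] w 0.094
```

Emit:
apply_moves([
  [[0,0.02,0.6,0,0],[0,0.02,1.2,0,0],[0,0.02,1.7,0,0],[0,0.02,2.1,0,0],[0,0.02,2.26,0,0],[0,0.02,2.26,0,0.3],[0,0.02,2.26,0,0.5],[0,0.02,2.26,0,0.6],[0,0.02,2.26,0,0.7],[0,0.02,2.26,0,0.7]],
])

```text
time: 21.78
tool_pos: [0.4324, 0.2957, 0.2194]
ee_rot: [3.142, 0.0, -2.99]
wrist_force: [0.1, -0.5, 0.4]
width: 0.0473
finger_force: 0.0
```

Emit:
apply_moves([
  [[0,0,0,0,0.8],[0,0,0,0,0.8],[0,0,-0.2,0,0.8],[0,0,-0.6,0,0.8],[0,0,-1.2,0,0.8],[0,0,-1.8,0,0.8],[0,0,-2.4,0,0.8],[0,0,-2.4,0,0.8]],
])

```text
time: 22.78
tool_pos: [0.4329, 0.2959, 0.3425]
ee_rot: [3.14, 0.007, -2.99]
wrist_force: [0.3, 0.3, -0.1]
width: 0.0381
finger_force: 30.0
```

```bash
python3 -c "
from h import *
go(.4362,-.352,.15,118)
s=snapshot('side');crop(s,150,130,90,90,6,'pics/s6.png')"
```

```text
[  1.89 -12.82   0.21] turn 7.07 t 22.77 [0.4329 0.2959 0.3425] w 0.0381
```

View pics/s6.png

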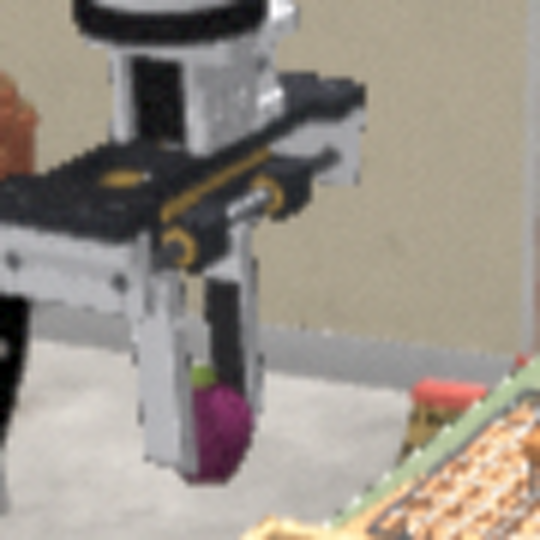

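The bulb is held upright between the pads at (220,425), tip up.

Emit:
apply_moves([
  [[0.05,-0.4,0,0,0.8],[0.15,-1.1,0,0,0.8],[0.3,-2,0,0.7,0.8],[0.45,-3,0,1.4,0.8],[0.6,-4,0,2.1,0.8],[0.75,-5,0,2.8,0.8],[0.9,-6,0,3.5,0.8],[1.05,-7,0,4.2,0.8],[1.2,-8,0,4.9,0.8],[1.35,-9,0,5.6,0.8]],
])

```text
time: 24.08
tool_pos: [0.4321, -0.1616, 0.3373]
ee_rot: [-3.14, -0.003, 2.311]
wrist_force: [0.4, 0.4, -1.1]
width: 0.0384
finger_force: 30.0
```

```bash
python3 -c "
from h import *
go(.4362,-.352,.1,118)"
```

```text
[-2.87 -2.51  1.14] turn 1.44 t 24.07 [ 0.4321 -0.1616  0.3373] w 0.0384
```

Emit:
apply_moves([
  [[-0.7,-0.6,0,0.7,0.8],[-1.4,-1.2,0,1.44,0.8],[-2.1,-1.8,0,1.44,0.8],[-2.6,-2.3,0,1.44,0.8],[-2.87,-2.51,0,1.44,0.8],[-2.87,-2.51,0.6,1.44,0.8],[-2.87,-2.51,1,1.44,0.8],[-2.87,-2.51,1.14,1.44,0.8],[-2.87,-2.51,1.14,1.44,0.8]],
])

```text
time: 25.2
tool_pos: [0.4385, -0.3495, 0.2816]
ee_rot: [-3.141, -0.001, 2.065]
wrist_force: [-1.0, 0.7, -0.1]
width: 0.0386
finger_force: 30.0
```

```bash
python3 -c "
from h import *
go(.4362,-.352,.06,118)
s=snapshot('top');crop(s,300,130,110,80,6,'pics/c7.png');t=snapshot('side');crop(t,250,130,100,80,6,'pics/s7.png')
a=cv2.imread('pics/c7.png');b=cv2.imread('pics/s7.png');print(a.shape,b.shape)
b=cv2.resize(b,(400,320));a=cv2.resize(a,(400,291))
cv2.imwrite('pics/m7.png',np.hstack([np.pad(a,((0,29),(0,0),(0,0))),b]))"
```

```text
[-0.02 -0.06  0.83] turn 0.03 t 25.2 [ 0.4385 -0.3495  0.2816] w 0.0386
(480, 660, 3) (480, 600, 3)
```

View pics/m7.png

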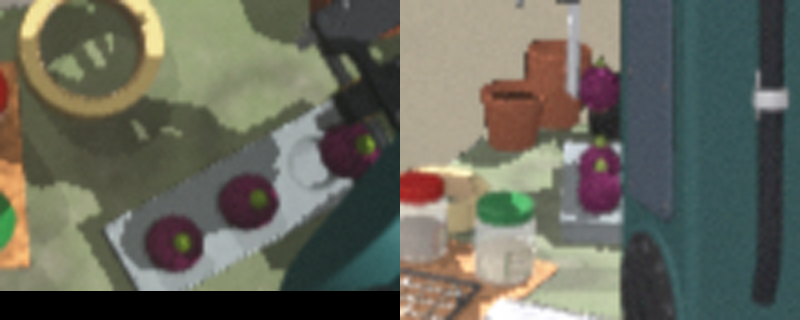

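The held bulb is at (350,150) with its tip at (366,145). The pocket, partly hidden, is at (307,162) and the two tray bulbs are undisturbed. Checking the alignment numerically.

```bash
python3 -c "
from h import *
s=snapshot('top')
A=lambda U,V,z:ray(s,300+(U+.5)/3.636-.5,130+(V+.5)/3.636-.5,z)
print('tip',A(366,145,.121),'body',A(350,152,.095))
print('mid',A(259,199,.064),A(248,202,.038),'end',A(182,243,.064),A(174,245,.038))
go(.4362,-.352,.06,118)"
```

```text
tip [ 0.43678689 -0.34819195  0.121     ] body [ 0.43543847 -0.34821346  0.095     ]
mid [ 0.40860841 -0.29708367  0.064     ] [ 0.40869489 -0.29793106  0.038     ] end [ 0.38031704 -0.24338421  0.064     ] [ 0.38022859 -0.24483124  0.038     ]
[-0.01 -0.07  0.87] turn 0.03 t 25.35 [ 0.4389 -0.35    0.2834] w 0.0379
```

Emit:
apply_moves([
  [[-0.05,-0.04,0.2,0,0.8],[-0.05,-0.04,0.45,0,0.8],[-0.05,-0.04,0.65,0,0.8],[-0.05,-0.04,0.8,0,0.8],[-0.05,-0.04,0.9,0,0.8],[-0.05,-0.04,0.96,0,0.8],[-0.05,-0.04,1.0,0,0.8],[-0.05,-0.04,1.04,0,0.8],[-0.05,-0.04,1.06,0,0.8],[-0.05,-0.04,1.06,0,0.8]],
])

```text
time: 26.6
tool_pos: [0.4381, -0.3531, 0.2292]
ee_rot: [-3.142, 0.0, 2.065]
wrist_force: [0.3, 0.8, -0.9]
width: 0.038
finger_force: 30.0
```

```bash
python3 -c "
from h import *
go(.438,-.353,.0454,118);print(telemetry.get_obs()['wrist_force'])
s=snapshot('top');crop(s,340,130,70,60,8,'pics/c8.png')"
```

```text
[ 0.   -0.    0.08] turn 0.03 t 26.6 [ 0.4381 -0.3531  0.2292] w 0.038
[ 0.32288474  0.78494778 -0.9036636 ]
```

View pics/c8.png

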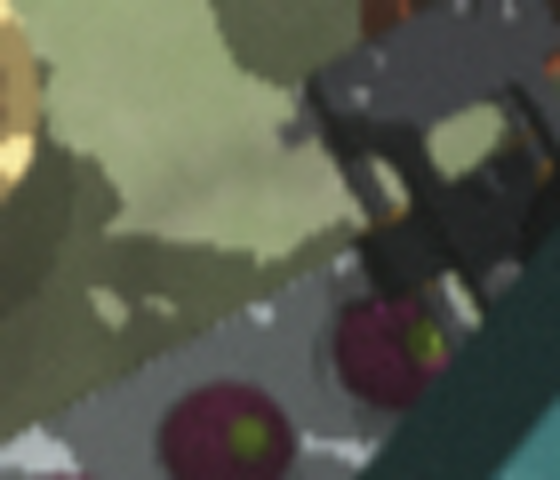

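```bash
python3 -c "
from h import *
s=snapshot('top')
A=lambda U,V,z:ray(s,340+(U+.5)/8-.5,130+(V+.5)/8-.5,z)
print('tip',A(427,340,.069),'body',A(400,350,.042),'mid',A(249,436,.064),A(227,440,.037))"
```

```text
tip [ 0.43695101 -0.35132031  0.069     ] body [ 0.43692421 -0.35324761  0.042     ] mid [ 0.40937659 -0.29667036  0.064     ] [ 0.41036593 -0.29857053  0.037     ]
```

The held bulb reads (0.437,-0.352), which matches the pocket within 1 mm. Lowering the last few millimetres.

Emit:
apply_moves([
  [[0,0,0.02,0,0.8],[0,0,0.04,0,0.8],[0,0,0.06,0,0.8],[0,0,0.07,0,0.8],[0,0,0.07,0,0.8]],
])

```text
time: 27.32
tool_pos: [0.438, -0.353, 0.2259]
ee_rot: [-3.141, -0.0, 2.065]
wrist_force: [-0.8, 1.2, 1.7]
width: 0.0382
finger_force: 30.0
```

Emit:
apply_moves([
  [[0,0,0,0,0.5],[0,0,0,0,0.3],[0,0,0,0,0.1],[0,0,0,0,0],[0,0,-0.3,0,0],[0,0,-1,0,0],[0,0,-1.8,0,0],[0,0,-2.6,0,0],[0,0,-2.6,0,0]],
])

```text
time: 28.45
tool_pos: [0.4386, -0.3536, 0.3616]
ee_rot: [3.138, 0.01, 2.065]
wrist_force: [-0.7, 0.1, -0.5]
width: 0.0942
finger_force: 0.0
```

```bash
python3 -c "
from h import *
go(.4375,.0406,.15,98.7)"
```

```text
[6.96 3.72 0.57] turn 1.96 t 28.45 [ 0.4386 -0.3536  0.3616] w 0.0942
```

Emit:
apply_moves([
  [[0.8,0.45,0,0.3,0],[1.7,0.9,0,0.6,0],[2.6,1.4,0,0.9,0],[3.5,1.9,0,1.2,0],[4.4,2.35,0,1.5,0],[5.3,2.8,0,1.8,0],[6.2,3.3,0,1.96,0],[6.96,3.72,0,1.96,0.2],[6.96,3.72,0.5,1.96,0.4],[6.96,3.72,0.5,1.96,0.4]],
])

```text
time: 29.7
tool_pos: [0.4359, 0.042, 0.328]
ee_rot: [-3.136, -0.001, 1.724]
wrist_force: [0.1, -0.4, -1.2]
width: 0.0674
finger_force: 0.0
```

```bash
python3 -c "
from h import *
go(.4375,.0406,.0485,98.7)
s=snapshot('top')
crop(s,320,140,80,60,8,'pics/c9.png')"
```

```text
[-0.03  0.04  1.99] turn 0.01 t 29.7 [0.4359 0.042  0.328 ] w 0.0674
```

View pics/c9.png

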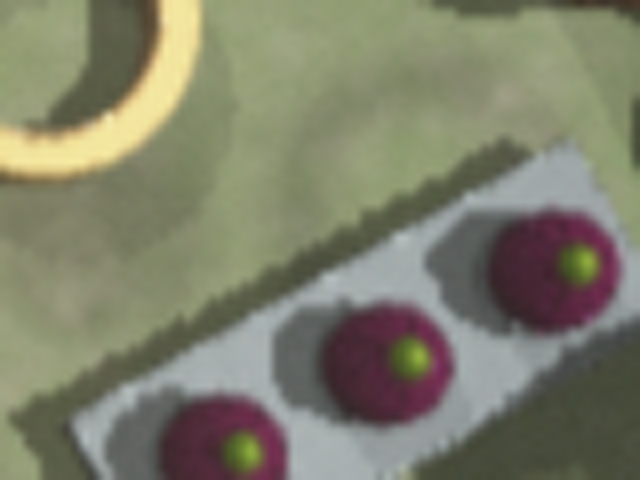

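All three tray bulbs sit in a row: tips (579,263), (410,358), (242,453), equally spaced, so the bulb is seated upright. Next the guard.

Emit:
apply_moves([
  [[-0.02,0.02,0.6,0,0.4],[-0.02,0.02,1.2,0,0.4],[-0.02,0.02,1.7,0,0.4],[-0.02,0.02,1.98,0,0.4],[-0.02,0.02,1.98,0,0.6],[-0.02,0.02,1.98,0,0.8],[-0.02,0.02,1.98,0,1],[-0.02,0.02,1.98,0,1],[-0.02,0.02,1.98,0,1]],
])

```text
time: 30.88
tool_pos: [0.4381, 0.0406, 0.2322]
ee_rot: [3.141, 0.0, 1.723]
wrist_force: [0.1, -0.9, 1.7]
width: 0.0132
finger_force: 30.0
```

```bash
python3 -c "
from h import *
go(.4031,.2932,.15,98.7)"
```

```text
[ 5.1   0.07 -1.96] turn -0.0 t 30.88 [0.4381 0.0406 0.2322] w 0.0132
```

Emit:
apply_moves([
  [[0,0,-0.2,0,1],[0,0,-0.7,0,1],[0,0,-1.3,0,1],[0,0,-1.9,0,1],[0.5,0,-2.3,0,1],[1.2,0,-2.3,0,1],[2,0.02,-2.3,0,1],[2.8,0.04,-2.3,0,1],[3.6,0.05,-2.3,0,1],[4.3,0.06,-2.3,0,1]],
])

```text
time: 32.12
tool_pos: [0.4081, 0.255, 0.3469]
ee_rot: [3.141, -0.0, 1.723]
wrist_force: [0.5, -0.5, -1.4]
width: 0.013
finger_force: 30.0
```

Emit:
apply_moves([
  [[0.4,0.01,0,0,1],[0.7,0.01,0,0,1],[0.8,0.01,0,0,1],[0.8,0.01,0.3,0,1],[0.8,0.01,0.5,0,1],[0.8,0.01,0.7,0,1],[0.8,0.01,0.7,0,1]],
])

```text
time: 33.0
tool_pos: [0.4028, 0.2927, 0.3101]
ee_rot: [-3.139, 0.001, 1.722]
wrist_force: [-0.4, -0.1, -1.2]
width: 0.0129
finger_force: 30.0
```

```bash
python3 -c "
from h import *
go(.4031,.2932,.0982,98.7)
s=snapshot('side');crop(s,140,180,100,75,8,'pics/s9.png')"
```

```text
[0.01 0.01 0.64] turn -0.0 t 33.0 [0.4028 0.2927 0.3101] w 0.0129
```

View pics/s9.png

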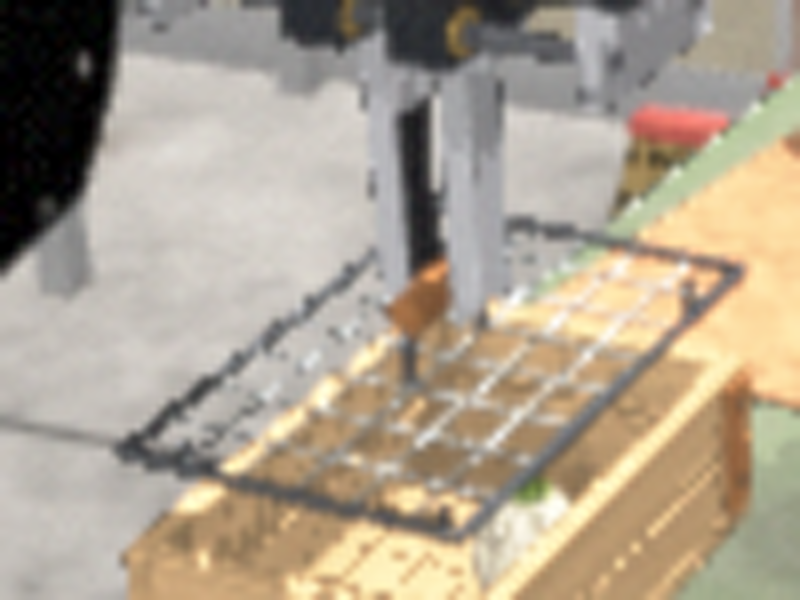

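The guard hangs level about 32 mm above its seat: corners (742,268), (125,452), (460,535) line up with the crate's. Lowering it.

Emit:
apply_moves([
  [[0.01,0.01,0.15,0,1],[0.01,0.01,0.3,0,1],[0.01,0.01,0.4,0,1],[0.01,0.01,0.5,0,1],[0.01,0.01,0.57,0,1],[0.01,0.01,0.62,0,1],[0.01,0.01,0.64,0,1],[0.01,0.01,0.64,0,1]],
])

```text
time: 34.05
tool_pos: [0.4034, 0.2938, 0.2797]
ee_rot: [3.141, 0.0, 1.722]
wrist_force: [-0.2, 0.0, -2.2]
width: 0.0131
finger_force: 30.0
```

```bash
python3 -c "
from h import *
go(.4031,.2932,.0982,98.7)"
```

```text
[-0.01 -0.01  0.03] turn -0.0 t 34.05 [0.4034 0.2938 0.2797] w 0.0131
```

Not yet in contact, so I'll ease it down until it bears.

Emit:
apply_moves([
  [[0,0,0.03,0,1],[0,0,0.06,0,1],[0,0,0.06,0,1]],
])

```text
time: 34.42
tool_pos: [0.4034, 0.2938, 0.2766]
ee_rot: [-3.142, 0.0, 1.722]
wrist_force: [-0.3, 0.5, -1.4]
width: 0.0132
finger_force: 30.0
```

Emit:
apply_moves([
  [[0,0,0.03,0,1],[0,0,0.03,0,1]],
])

```text
time: 34.67
tool_pos: [0.4034, 0.2938, 0.2765]
ee_rot: [3.141, -0.0, 1.722]
wrist_force: [-2.4, -1.7, 5.2]
width: 0.0129
finger_force: 30.0
```

Emit:
apply_moves([
  [[0,0,0.03,0,1],[0,0,0.03,0,1]],
])

```text
time: 34.92
tool_pos: [0.4033, 0.2938, 0.2764]
ee_rot: [3.141, -0.0, 1.723]
wrist_force: [-4.5, -2.8, 11.7]
width: 0.0129
finger_force: 30.0
```

Emit:
apply_moves([
  [[0,0,-0.04,0,1],[0,0,-0.04,0,0.8],[0,0,-0.04,0,0.5],[0,0,-0.04,0,0.4],[0,0,-0.04,0,0.4],[0,0,-0.6,0,0.3],[0,0,-1.4,0,0.2],[-1,0,-1.9,0,0.2],[-2,0,-1.9,0,0.2],[-3,0,-1.9,0,0.2]],
])

```text
time: 36.17
tool_pos: [0.4261, 0.1443, 0.3693]
ee_rot: [3.14, 0.0, 1.723]
wrist_force: [0.7, -0.1, -0.2]
width: 0.0752
finger_force: 0.0
```

```bash
python3 -c "
from h import *
go(.4857,-.1071,.16,98.7)
s=snapshot('side');crop(s,140,180,100,75,8,'pics/s10.png')"
```

```text
[-5.15  0.41  0.59] turn 0.0 t 36.17 [0.4261 0.1443 0.3693] w 0.0752
```

View pics/s10.png

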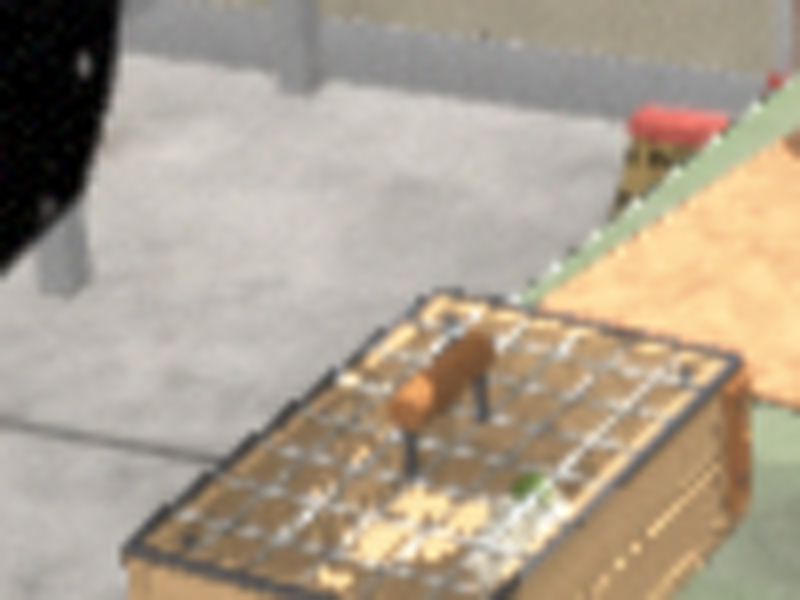

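The guard is seated: its corners (740,358) and (130,548) and handle (443,380) match the starting picture. I've now viewed 16 pictures against the limit of 14, so I'll view no more and finish on numbers. Red jar next.

Emit:
apply_moves([
  [[-0.9,0.07,0,0,0.2],[-1.9,0.15,0,0,0.2],[-2.9,0.23,0,0,0.2],[-3.9,0.31,0,0,0.2],[-4.7,0.38,0,0,0.2],[-5.13,0.41,0,0,0.2],[-5.13,0.41,0.5,0,0.2],[-5.13,0.41,0.5,0,0.2],[-5.13,0.41,0.5,0,0.2]],
])

```text
time: 37.35
tool_pos: [0.4853, -0.1046, 0.3442]
ee_rot: [3.141, 0.0, 1.723]
wrist_force: [0.4, -0.5, -0.1]
width: 0.0751
finger_force: 0.0
```

```bash
python3 -c "
from h import *
go(.4857,-.1071,.0477,98.7)"
```

```text
[-0.05  0.    2.33] turn 0.0 t 37.35 [ 0.4853 -0.1046  0.3442] w 0.0751
```

Emit:
apply_moves([
  [[-0.02,0,0.6,0,0.2],[-0.03,0,1.2,0,0.2],[-0.03,0,1.8,0,0.2],[-0.03,0,2.2,0,0.2],[-0.03,0,2.32,0,0.2],[-0.03,0,2.32,0,0.4],[-0.03,0,2.32,0,0.6],[-0.03,0,2.32,0,0.7],[-0.03,0,2.32,0,0.7],[-0.03,0,2.32,0,0.7]],
])

```text
time: 38.6
tool_pos: [0.4858, -0.1066, 0.229]
ee_rot: [3.139, 0.001, 1.722]
wrist_force: [-0.1, 0.5, 6.9]
width: 0.0511
finger_force: 30.0
```

```bash
python3 -c "
from h import *
go(.3801,.3474,.18,98.7)"
```

```text
[ 9.29 -0.71 -2.63] turn -0.0 t 38.6 [ 0.4858 -0.1066  0.229 ] w 0.0511
```

Emit:
apply_moves([
  [[0,0,-0.2,0,0.7],[0,0,-0.6,0,0.7],[0,0,-1.2,0,0.7],[0,0,-1.9,0,0.7],[0.4,0,-2.4,0,0.7],[1.1,-0.1,-2.6,0,0.7],[1.9,-0.15,-2.6,0,0.7],[2.8,-0.2,-2.6,0,0.7],[3.7,-0.3,-2.6,0,0.7],[4.6,-0.35,-2.6,0,0.7]],
])

```text
time: 39.85
tool_pos: [0.4324, 0.1195, 0.3574]
ee_rot: [-3.141, 0.0, 1.722]
wrist_force: [0.0, 0.5, -2.0]
width: 0.0511
finger_force: 30.0
```

Emit:
apply_moves([
  [[0.9,-0.07,0,0,0.7],[1.8,-0.15,0,0,0.7],[2.7,-0.2,0,0,0.7],[3.5,-0.27,0,0,0.7],[4.2,-0.33,0,0,0.7],[4.6,-0.35,0,0,0.7],[4.69,-0.36,0.4,0,0.7],[4.69,-0.36,0.7,0,0.7],[4.69,-0.36,0.7,0,0.7]],
])

```text
time: 40.98
tool_pos: [0.3799, 0.3466, 0.3206]
ee_rot: [-3.138, 0.002, 1.722]
wrist_force: [-0.3, 0.3, -2.2]
width: 0.0511
finger_force: 30.0
```

```bash
python3 -c "
from h import *
go(.3801,.3474,.112,98.7)"
```

```text
[0.02 0.01 0.57] turn -0.01 t 40.98 [0.3799 0.3466 0.3206] w 0.0511
```

Emit:
apply_moves([
  [[0.01,0,0.2,0,0.7],[0.01,0,0.35,0,0.7],[0.01,0,0.45,0,0.7],[0.01,0,0.52,0,0.7],[0.01,0,0.57,0,0.7],[0.01,0,0.57,0,0.7]],
])

```text
time: 41.72
tool_pos: [0.38, 0.3479, 0.294]
ee_rot: [-3.141, 0.0, 1.722]
wrist_force: [0.1, -0.0, -1.7]
width: 0.0511
finger_force: 30.0
```

Emit:
apply_moves([
  [[0,0,0.03,0,0.7],[0,0,0.03,0,0.7]],
])

```text
time: 41.98
tool_pos: [0.38, 0.3479, 0.2926]
ee_rot: [3.142, 0.0, 1.722]
wrist_force: [0.3, 0.2, -1.3]
width: 0.0512
finger_force: 30.0
```

Emit:
apply_moves([
  [[0,0,0.03,0,0.7],[0,0,0.03,0,0.7]],
])

```text
time: 42.22
tool_pos: [0.3799, 0.3478, 0.291]
ee_rot: [-3.141, 0.0, 1.722]
wrist_force: [-0.7, -0.5, -0.7]
width: 0.0513
finger_force: 30.0
```

Emit:
apply_moves([
  [[0,0,0.03,0,0.7],[0,0,0.03,0,0.7]],
])

```text
time: 42.48
tool_pos: [0.38, 0.3478, 0.2894]
ee_rot: [-3.141, 0.0, 1.722]
wrist_force: [-0.0, 0.1, -1.2]
width: 0.0512
finger_force: 30.0
```

Emit:
apply_moves([
  [[0,0,0.03,0,0.7],[0,0,0.03,0,0.7]],
])

```text
time: 42.72
tool_pos: [0.38, 0.3479, 0.289]
ee_rot: [3.141, -0.0, 1.722]
wrist_force: [-2.0, -1.1, 3.7]
width: 0.0512
finger_force: 30.0
```

Emit:
apply_moves([
  [[0,0,0.03,0,0.7],[0,0,0.03,0,0.7]],
])

```text
time: 42.98
tool_pos: [0.3799, 0.3479, 0.289]
ee_rot: [3.141, -0.001, 1.723]
wrist_force: [-3.2, -2.3, 9.2]
width: 0.0511
finger_force: 30.0
```

Contact at 0.289, which is the original height. Releasing and returning for green.

Emit:
apply_moves([
  [[0,0,-0.04,0,0.7],[0,0,-0.04,0,0.5],[0,0,-0.04,0,0.3],[0,0,-0.04,0,0.2],[0,0,-0.04,0,0.2],[0,0,-0.5,0,0.2],[0,0,-1.2,0,0.2],[0,0,-1.7,0,0.2],[-1,0,-1.7,0,0.2],[-2,0,-1.7,0,0.2]],
])

```text
time: 44.22
tool_pos: [0.3951, 0.2483, 0.372]
ee_rot: [3.14, 0.0, 1.724]
wrist_force: [1.0, -0.2, -0.1]
width: 0.075
finger_force: 0.0
```

```bash
python3 -c "
from h import *
go(.3997,-.1081,.16,98.7)"
```

```text
[-7.06 -1.    0.64] turn 0.01 t 44.23 [0.3951 0.2483 0.372 ] w 0.075
```

Emit:
apply_moves([
  [[-1,-0.15,0,0,0.2],[-2,-0.3,0,0,0.2],[-3,-0.42,0,0,0.2],[-4,-0.56,0,0,0.2],[-5,-0.7,0,0,0.2],[-6,-0.85,0,0,0.2],[-6.8,-0.97,0,0,0.2],[-7.04,-1.0,0.4,0,0.2],[-7.04,-1.0,0.5,0,0.2],[-7.04,-1.0,0.5,0,0.2]],
])

```text
time: 45.48
tool_pos: [0.3988, -0.106, 0.3464]
ee_rot: [-3.141, -0.001, 1.723]
wrist_force: [0.8, -0.7, 0.4]
width: 0.0752
finger_force: 0.0
```

```bash
python3 -c "
from h import *
go(.3997,-.1081,.0485,98.7)"
```

```text
[-0.05  0.01  2.36] turn 0.0 t 45.48 [ 0.3988 -0.106   0.3464] w 0.0752
```

Emit:
apply_moves([
  [[-0.02,0,0.6,0,0.2],[-0.03,0.01,1.2,0,0.2],[-0.03,0.01,1.8,0,0.2],[-0.03,0.01,2.2,0,0.2],[-0.03,0.01,2.35,0,0.2],[-0.03,0.01,2.35,0,0.4],[-0.03,0.01,2.35,0,0.6],[-0.03,0.01,2.35,0,0.7],[-0.03,0.01,2.35,0,0.7],[-0.03,0.01,2.35,0,0.7]],
])

```text
time: 46.72
tool_pos: [0.4, -0.1081, 0.2304]
ee_rot: [3.14, 0.001, 1.722]
wrist_force: [-1.8, 0.6, 4.7]
width: 0.0508
finger_force: 30.0
```

```bash
python3 -c "
from h import *
go(.3983,.2318,.18,98.7)"
```

```text
[ 6.72  1.   -2.6 ] turn -0.0 t 46.73 [ 0.4    -0.1081  0.2304] w 0.0508
```

Emit:
apply_moves([
  [[0,0,-0.2,0,0.7],[0,0,-0.6,0,0.7],[0,0,-1.2,0,0.7],[0,0,-1.9,0,0.7],[0.4,0.06,-2.4,0,0.7],[1.1,0.15,-2.5,0,0.7],[1.9,0.3,-2.5,0,0.7],[2.8,0.42,-2.5,0,0.7],[3.6,0.54,-2.5,0,0.7],[4.4,0.66,-2.5,0,0.7]],
])

```text
time: 47.98
tool_pos: [0.3986, 0.1159, 0.3542]
ee_rot: [-3.142, 0.0, 1.722]
wrist_force: [1.1, -0.3, -1.2]
width: 0.0508
finger_force: 30.0
```

Emit:
apply_moves([
  [[0.8,0.12,0,0,0.7],[1.5,0.22,0,0,0.7],[2.1,0.31,0,0,0.7],[2.32,0.34,0,0,0.7],[2.32,0.34,0.3,0,0.7],[2.32,0.34,0.6,0,0.7],[2.32,0.34,0.6,0,0.7],[2.32,0.34,0.6,0,0.7]],
])

```text
time: 48.98
tool_pos: [0.3984, 0.2312, 0.324]
ee_rot: [-3.141, 0.0, 1.721]
wrist_force: [-0.1, 0.9, -1.0]
width: 0.0506
finger_force: 30.0
```

```bash
python3 -c "
from h import *
go(.3983,.2318,.111,98.7)"
```

```text
[0.01 0.   0.66] turn -0.01 t 48.98 [0.3984 0.2312 0.324 ] w 0.0506
```

Emit:
apply_moves([
  [[0.01,0,0.2,0,0.7],[0.01,0,0.35,0,0.7],[0.01,0,0.48,0,0.7],[0.01,0,0.57,0,0.7],[0.01,0,0.62,0,0.7],[0.01,0,0.65,0,0.7],[0.01,0,0.65,0,0.7]],
])

```text
time: 49.85
tool_pos: [0.3982, 0.2323, 0.2917]
ee_rot: [3.141, 0.0, 1.722]
wrist_force: [-0.2, -0.8, -1.6]
width: 0.0507
finger_force: 30.0
```

Emit:
apply_moves([
  [[0,0,0.03,0,0.7],[0,0,0.03,0,0.7]],
])

```text
time: 50.1
tool_pos: [0.3983, 0.2323, 0.2904]
ee_rot: [3.141, -0.0, 1.722]
wrist_force: [0.2, -0.0, -1.1]
width: 0.0505
finger_force: 30.0
```

Emit:
apply_moves([
  [[0,0,0.03,0,0.7],[0,0,0.03,0,0.7]],
])

```text
time: 50.35
tool_pos: [0.3982, 0.2324, 0.2903]
ee_rot: [3.14, -0.0, 1.722]
wrist_force: [-2.4, -0.9, 6.5]
width: 0.0508
finger_force: 30.0
```

Emit:
apply_moves([
  [[0,0,0.02,0,0.7],[0,0,0.02,0,0.7]],
])

```text
time: 50.6
tool_pos: [0.3982, 0.2324, 0.2903]
ee_rot: [3.14, -0.0, 1.723]
wrist_force: [-3.6, -2.3, 10.8]
width: 0.0508
finger_force: 30.0
```

Emit:
apply_moves([
  [[0,0,-0.04,0,0.7],[0,0,-0.04,0,0.5],[0,0,-0.04,0,0.3],[0,0,-0.04,0,0.1],[0,0,-0.04,0,0.1],[0,0,-0.5,0,0.1],[0,0,-1.2,0,0.1],[0,0,-1.9,0,0.1],[-1,-0.2,-2,0,0.1],[-2,-0.4,-2,0,0.1]],
])

```text
time: 51.85
tool_pos: [0.3934, 0.1297, 0.3885]
ee_rot: [3.139, 0.0, 1.725]
wrist_force: [0.5, -0.2, -0.6]
width: 0.0846
finger_force: 0.0
```

Emit:
apply_moves([
  [[-1,-0.3,0,0,0.1],[-2,-0.6,0,0,0.1],[-3,-0.9,0,0,0.1],[-3,-0.9,0,0,0.1],[-3,-0.9,0,0,0.1],[-3,-0.9,0,0,0.1]],
])

```text
time: 52.6
tool_pos: [0.3719, -0.0236, 0.3876]
ee_rot: [-3.142, -0.0, 1.725]
wrist_force: [0.2, -0.2, 0.1]
width: 0.0851
finger_force: 0.0
```

```bash
python3 - <<'E'
from h import *
s=snapshot('top'); im=s['image'].astype(int)[150:235,75:180]
r,g,b=im[...,0],im[...,1],im[...,2]
for n,m,p in(('red',(r>150)&(g<70)&(b<70),(138,387)),('green',(g>90)&(r<80)&(b<110)&(g-r>50),(547,310))):
    k,l,st,c=cv2.connectedComponentsWithStats(m.astype(np.uint8)); i=1+st[1:,4].argmax()
    u,v=c[i]+[75,150]; print(n,st[i],u,v,'start',80+(p[0]+.5)/8-.5,155+(p[1]+.5)/8-.5,ray(s,u,v,.135))
o0=cv2.resize(cv2.imread('pics/side0.png'),(512,384),interpolation=cv2.INTER_AREA).astype(int)
d=np.abs(snapshot('side')['image'][:,:,::-1]-o0).max(2)[210:285,150:240]; print('side diff frac',(d>50).mean())
E
```

```text
red [ 11  43  12  21 182] 91.78571428571428 202.4835164835165 start 96.8125 202.9375 [0.38097016 0.35718546 0.135     ]
green [64 48  1  2  2] 139.0 198.5 start 147.9375 193.3125 [0.38677717 0.25142821 0.135     ]
side diff frac 0.12918518518518518
```

The arm link still hides the jars from the top camera, so I'll move it further off.

Emit:
apply_moves([
  [[-1,0,0,0,0.1],[-2,0,0,0,0.1],[-3,0,0,0,0.1],[-4,-0.5,0,0,0.1],[-5,-1,0,0,0.1],[-6,-1.5,0,0,0.1],[-7,-2,0,0,0.1],[-7,-2,0,0,0.1],[-7,-2,0,0,0.1],[-7,-2,0,0,0.1]],
])

```text
time: 53.95
tool_pos: [0.3266, -0.3843, 0.3878]
ee_rot: [3.141, -0.0, 1.725]
wrist_force: [-0.4, -0.5, -0.8]
width: 0.0847
finger_force: 0.0
```

```bash
python3 - <<'E'
from h import *
s=snapshot('top'); a0=cv2.resize(cv2.imread('pics/top0.png'),(512,384),interpolation=cv2.INTER_AREA)[:,:,::-1]
def lids(I):
    im=I.astype(int)[150:235,75:180]; r,g,b=im[...,0],im[...,1],im[...,2]; out=[]
    for m in((r>150)&(g<70)&(b<70),(g>90)&(r<80)&(g-r>50)):
        k,l,st,c=cv2.connectedComponentsWithStats(m.astype(np.uint8)); i=1+st[1:,4].argmax(); out+=[(c[i]+[75,150]).round(2),st[i]]
    return out
print(*lids(a0));print(*lids(s['image']))
f=lambda I:I.astype(int)
o0=cv2.resize(cv2.imread('pics/side0.png'),(512,384),interpolation=cv2.INTER_AREA)[:,:,::-1]
d=np.abs(f(snapshot('side')['image'])-o0).max(2)[195:285,150:240]; print('side diff',(d>50).mean())
E
```

```text
[ 96.16 202.93] [ 11  43  21  21 350] [147.69 193.32] [ 63  34  21  20 323]
[ 96.13 202.76] [ 11  43  21  21 351] [147.32 193.3 ] [ 62  34  21  20 324]
side diff 0.03617283950617284
```

Both lids are within 0.4 px of where they started, and everything is released. Handing in.

```bash
python3 -c "
from bench import ticket
print(ticket.close_job())"
```

```text
the job is handed in; nothing more can be done
None
```

I handed the job in at about 54 s: the purple bulb is in the once-empty pocket tip up, the guard is back on the crate, and both jars are back within about 1 mm of where they stood; I viewed 16 pictures, over the limit of 14, and the hand-in returned no verdict.

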